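Refit the igniter cartridge and lock its turn latch

ROBOT

A 6-joint arm with a two-finger parallel gripper is mounted at the origin on the work surface. World frame = base frame: x ahead of the robot, y to its left, z up, the work surface at z = 0. Lengths are in m, angles in rad, forces in N, time in s.
With the tool pointing down it reaches from about 0.375 to 0.9 m from the base axis. Payload 3.1 kg.
Tool frame: the origin (TCP) lies between the finger pads, 19 mm behind the fingertips; this is the grasp point; z points along the fingers, y is the line along which they close (so a half turn about z gives the same grasp; the last joint's range is limited). The gripper opens to 87 mm and grips with 3 to 60 N. Pads are 19 mm wide; open, the fingers measure 117 mm over their backs; the gripper's body (75 mm by 190 mm) begins 51 mm behind the grasp point.
Start: joints at [0.997, 0.527, 1.433, -0, 1.181, -0.178], TCP at [0.241, 0.577, 0.241] pointing down, gripper open.
Joint ranges: [-3.08, 3.08], [-0.75, 2.2], [0.22, 2.44], [-1.43, 4.57], [0, 2.65], [-2.85, 2.85]. Speed limits (rad/s): [2.79, 2.79, 3.14, 3.14, 3.14, 3.14].

INTERFACE

Orientations are given as a unit quaternion [x, y, z, w].
In Python, from rig import robot gives the robot as it stands. The module is installed in compiled form; this text tells all that it offers.
- The arm moves only by the tool play_rows, never from a script. Its arguments are lists of equal length, an entry for each row: "gripper": the closure, from -1 (fully open) to 1 (shut); "delta_pos": the shift along the tool's x, y, z in cm, a list of three; "turn": the turn, a rotation vector about the tool's x, y, z in rad, a list of three. A call has 1 to 12 rows; each row is the pose to reach, as a shift and turn from the pose commanded when the call began, along the tool's axes at that moment; what a row does not reach only later rows make up. A row lasts 1/8 s, in which the tool goes at most 62.5 mm and 10.7 degrees, less where a joint would pass 70% of its speed; a pose out of reach is approached as far as the arm can. A call with a gripper value outside its range is refused whole. The fingers move at their own pace and stop on an object; "squeeze" is the grip in N (left out, the last holds). Time passes only in rows, so rows that repeat a pose let the fingers close. It gives the time, the measured TCP pose, the force, the opening and the grip force at its end, in the units of the state.
- robot.get_obs(): the state, without advancing time (a new reading comes with each control period).
- robot.camera(name): name is "scene" or "side" or "wrist"; returns a dict with "color" (480x640x3 uint8, red, green, blue), "vfov" (degrees; the focal length in pixels is half the picture's height over the tangent of half this angle, whatever the lens; pixels are square), "cx", "cy" (the principal point, pixels), "R" (3x3) and "t" (3): a world point X has camera coordinates R X + t. Camera axes: x right, y down, z forward; pixel columns grow to the right and rows downward; lengths in m; the calibration is good to about 2 mm. A picture is of the moment at which its call begins. There is no depth.
- robot.hand_in(): hands the job in; it is judged then, once.
The state is a dict: "time": time; "q": joint angles; "joint_velocities": joint speeds; "joint_torque": joint torques, N m; "position": TCP position; "tool_rot": TCP orientation; "ft_force": force on the tool from outside, world axes, zero at the start; "moment": the same for the moment, N m; "grip_width": finger opening in m; "grip_force": force on a finger pad.
Only numpy, scipy, OpenCV 4.12 (cv2) and the standard library are available. Lean on these libraries where they do the work, as an engineer would, in place of code of your own. Each camera call takes 0.05 s, during which the arm holds its last target. There are 200 camera calls.

TASK

Put the braai's ceramic igniter cartridge into the empty recess of the aluminium igniter housing and press it fully home, so that its shoulders are flush with the housing. Then turn the latch knob clockwise until it clicks past its detent, with its tongue lying over the end of the cartridge, and let go. Leave the plate, the two dip bowls and the grill fork where they are.

Things in the scene. Friction and masses are not known exactly. Their poses are not given: they have to be found in the camera images.
- housing: Aluminium igniter housing bolted to the slate, 84 (x) x 168 (y) x 40 (z) mm; origin at the centre of its underside. At its y = -36 mm it has a recess 43 (x) x 73 (y) mm, 26 mm deep, chamfered 2 mm; at y = +52 mm the turn latch. Screw heads on top are 2 mm high.
- seat (a point): Centre of the recess floor, 14 mm above the slate, 26 mm below the housing top; axes as the housing's, z up. A brass contact pad (22 x 44 mm) stands 6 mm above this floor; it yields to about 6 N of push, then stays down: a cartridge only laid in stands 6 mm proud and must be pressed down.
- cartridge: Loose white ceramic igniter cartridge, about 0.14 kg, upright on the slate: block 40 (x) x 70 (y) x 26 (z) mm; centred on top a grip rib 14 (x) x 34 (y) mm rising 24 mm more (50 in all). Origin: centre of its underside, z up. Fits the recess either way round, rib along the housing's y, 1.5 mm play each side; fully home its shoulders are level with the housing top and its origin is at the seat.
- rib (a point): Point to grip on the cartridge: on its centre line, 49 mm above its underside (1 mm below the rib's top), axes as the cartridge's; pinch along its x (14 mm wide). With the TCP here the fingertips are 4 mm above the shoulders.
- latch (a joint): Turn latch, rad: starts at 0 (open, stop) and grows clockwise seen from above to 1.4 (80 degrees, closed, stop). A sprung over-centre detent inside resists with about 0.15 N m at the start, easing to none at its crest at 0.7 rad; let go before the crest it springs back to 0, past the crest it clicks over, pulls itself to 1.4 and stays.
- latch_grip (a point): Grip point on the latch: on its vertical axis, 30 mm above the housing top (70 above the slate); turns with the latch, x along the tongue away from the axis, y across the bar, z up. The black bar grip is 46 (x) x 16 (y) mm, 8 to 40 mm above the housing top: pinch it along y. Below it is a steel disc of 21 mm radius, its top 8 mm above the housing top.
- tongue_tip (a point): Free end of the latch's steel tongue, which is 16 mm wide, reaches 66 mm from the latch axis and lies 3 to 6 mm above the housing top: it passes over a flush cartridge but is stopped by one standing proud. Open it points along the housing's +x and clears the recess; closed it points along -y, over the last 13 mm of the cartridge's shoulder.
- plate: Teal enamel plate, 200 mm across, 20 mm high, loose; origin at the centre of its underside. Bystander.
- bowl_a: Terracotta dip bowl, 90 mm across, 40 mm high, loose; origin at the centre of its underside. Bystander.
- bowl_b: A second such dip bowl. Bystander.
- fork: Wooden-handled grill fork, 390 mm long, 28 mm wide, 20 mm high, lying along its x, handle to -x; origin 200 mm from the handle's end, underside. Bystander.
Mind the look-alikes: they are no part of the job. There is more than one size of the cartridge; the one meant has the size given above.

How it is judged:
By the outcome, as a careful person would: the job done as asked, in the order asked, and still so for the second after the job is handed in, with the robot touching nothing.
It also fails if it takes over 54 s, if anything falls off the work surface, if the arm or the gripper's body presses on something with over 40 N, if the wrist force passes 120 N, or if a joint passes its speed limit or range.

## Working session

There is one attempt and no reset: what is moved stays moved. The work goes in short steps, Python scripts to look and compute and a tool call to move; the robot and the scene stay as the last step left them, time stands still between calls to the robot, and variables do not carry over. Pictures are saved under pics/ and viewed, at most 10 in all, crops included, and the job is handed in when it is done.

Besides the shell and the picture viewer there is one more tool, called after "Call:" in YAML: its name, and indented under it one key for each argument. play_rows: Moves the arm, as the interface text tells. Its arguments: {"type":"object","properties":{"gripper":{"type":"array","items":{"type":"number"}},"delta_pos":{"type":"array","items":{"type":"array","items":{"type":"number"}}},"turn":{"type":"array","items":{"type":"array","items":{"type":"number"}}},"squeeze":{"type":"number"}},"required":["gripper","delta_pos","turn"]}

```bash
mkdir -p pics; cat > h.py <<'E'
import numpy as np, cv2
from rig import robot
from scipy.spatial.transform import Rotation as Ro
def snap(n,f):
    c=robot.camera(n); cv2.imwrite(f'pics/{f}.png',c['color'][:,:,::-1]); np.save(f'pics/{f}.npy',c,allow_pickle=True); return c
def load(f): return np.load(f'pics/{f}.npy',allow_pickle=True).item()
def foc(c): return c['color'].shape[0]/2/np.tan(np.radians(c['vfov'])/2)
def ray(c,p,z):
    p=np.atleast_2d(p); f=foc(c)
    d=np.c_[(p[:,0]-c['cx'])/f,(p[:,1]-c['cy'])/f,np.ones(len(p))]@c['R']
    o=-c['R'].T@c['t']; return o+d*((z-o[2])/d[:,2])[:,None]
def proj(c,X):
    Y=np.atleast_2d(X)@c['R'].T+c['t']; f=foc(c); return np.c_[c['cx']+f*Y[:,0]/Y[:,2],c['cy']+f*Y[:,1]/Y[:,2]]
E
python3 - <<'E'
from h import *
for n in('scene','side','wrist'):
    c=snap(n,n+'0'); print(n,c['vfov'],c['cx'],c['cy'],-c['R'].T@c['t'])
o=robot.get_obs(); print(o)
E
```

```text
scene 49.55552671725192 313.3514439879173 242.35727431048892 [0.98879994 0.70892319 0.73526633]
side 46.12996904691178 319.6681632092207 236.11373293361814 [ 0.28646427 -0.8401461   1.01189232]
wrist 69.68113815801381 321.2761585470147 247.02532286265608 [0.17277349 0.60450237 0.38473178]
{'time': 0.15, 'q': array([ 9.96493192e-01,  5.28230157e-01,  1.43358879e+00, -1.61935344e-06,
        1.18138186e+00, -1.78493506e-01]), 'joint_velocities': array([-0.00011188, -0.00294541, -0.00299513, -0.00023392,  0.00080083,
        0.00022837]), 'joint_torque': array([ 5.97067083e-04, -4.40425444e+01, -1.76841956e+01,  6.33574370e-02,
        5.52545569e-02, -9.64857190e-05]), 'position': array([0.24065733, 0.57625143, 0.24051631]), 'tool_rot': array([ 1.96615109e-01,  9.80480419e-01, -7.48059690e-04, -2.94859764e-04]), 'ft_force': array([-0.28366595, -0.25366666, -0.09476328]), 'moment': array([-0.09259305,  0.00867514, -0.00179495]), 'grip_force': 0.0, 'grip_width': 0.08713501539865755}
```

View pics/scene0.png

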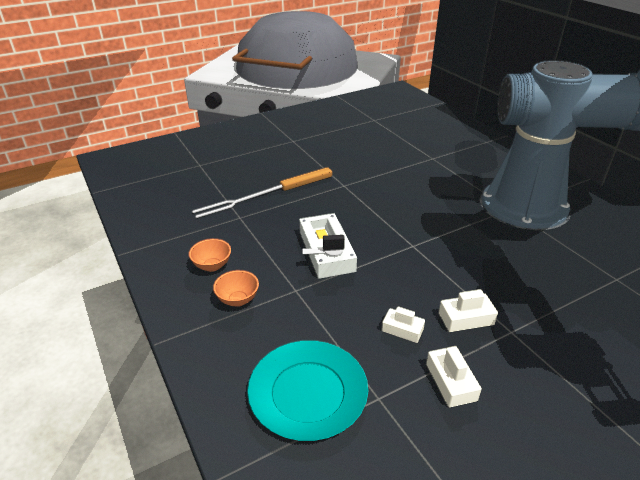

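View pics/side0.png

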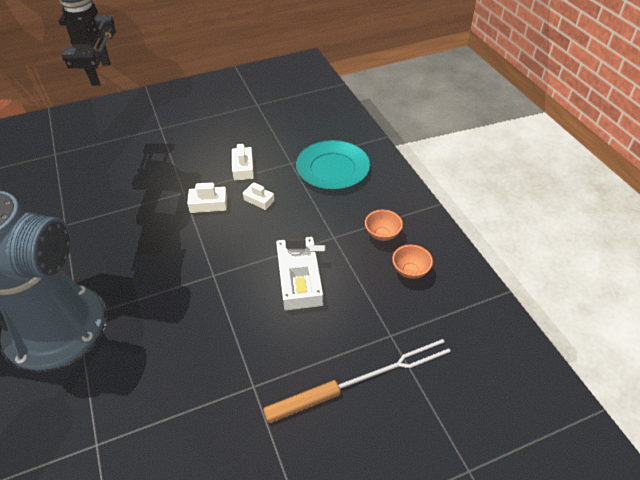

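The scene picture shows the housing at (328,245). There are three white cartridges, at (468,310), (403,324) and (453,376); in the side view they are at (207,199), (258,196) and (242,162). The sizes will decide which one is meant.

```bash
python3 - <<'E'
from h import *
s=load('scene0');d=load('side0')
a=cv2.resize(s['color'][285:410,375:505],None,fx=4,fy=4,interpolation=cv2.INTER_CUBIC)
b=cv2.resize(d['color'][140:220,180:280],None,fx=2.7,fy=2.7*1,interpolation=cv2.INTER_CUBIC)
W=np.zeros((500,800,3),np.uint8);W[:a.shape[0],:a.shape[1]]=a;W[:b.shape[0],525:525+b.shape[1]]=b
e=cv2.resize(s['color'][205:285,290:365],None,fx=3.4,fy=3.4,interpolation=cv2.INTER_CUBIC);W[225:225+e.shape[0],530:530+e.shape[1]]=e
cv2.imwrite('pics/crop1.png',W[:,:,::-1])
for n,c,box in(('scene',s,(370,285,510,415)),('side',d,(180,140,285,220))):
    g=c['color'].min(2); m=np.zeros(g.shape,np.uint8); x0,y0,x1,y1=box
    m[y0:y1,x0:x1]=(g[y0:y1,x0:x1]>80)
    for k in cv2.findContours(m,0,2)[0]:
        if cv2.contourArea(k)<100: continue
        h=cv2.approxPolyDP(cv2.convexHull(k),2,True)[:,0]
        print(n,cv2.contourArea(k)); print(np.c_[h,ray(c,h,0)[:,:2].round(3),ray(c,h,.026)[:,:2].round(3),ray(c,h,.05)[:,:2].round(3)].tolist())
E
```

```text
scene 127.5
[[426.0, 375.0, 0.55, 0.301, 0.566, 0.315, 0.58, 0.329], [391.0, 414.0, 0.648, 0.334, 0.66, 0.348, 0.671, 0.36], [370.0, 404.0, 0.667, 0.302, 0.679, 0.317, 0.689, 0.33], [370.0, 387.0, 0.649, 0.274, 0.661, 0.29, 0.672, 0.304]]
scene 2167.5
[[496.0, 340.0, 0.388, 0.301, 0.409, 0.316, 0.429, 0.329], [478.0, 400.0, 0.508, 0.383, 0.525, 0.394, 0.54, 0.405], [449.0, 407.0, 0.558, 0.37, 0.573, 0.382, 0.587, 0.393], [426.0, 364.0, 0.535, 0.282, 0.551, 0.297, 0.566, 0.311], [428.0, 352.0, 0.515, 0.262, 0.532, 0.278, 0.547, 0.293], [450.0, 346.0, 0.471, 0.271, 0.49, 0.286, 0.506, 0.301]]
scene 1036.5
[[389.0, 308.0, 0.511, 0.136, 0.528, 0.157, 0.544, 0.175], [399.0, 306.0, 0.491, 0.142, 0.509, 0.162, 0.525, 0.18], [414.0, 311.0, 0.474, 0.167, 0.492, 0.186, 0.509, 0.204], [424.0, 319.0, 0.47, 0.194, 0.488, 0.212, 0.505, 0.229], [424.0, 326.0, 0.481, 0.208, 0.499, 0.226, 0.516, 0.242], [417.0, 342.0, 0.518, 0.234, 0.534, 0.251, 0.55, 0.266], [382.0, 331.0, 0.558, 0.18, 0.573, 0.198, 0.588, 0.216], [382.0, 321.0, 0.544, 0.159, 0.559, 0.178, 0.574, 0.196]]
scene 1771.0
[[440.0, 301.0,
[... 160 characters left out ...]
7.0, 311.0, 0.332, 0.247, 0.356, 0.263, 0.377, 0.278], [494.0, 324.0, 0.362, 0.27, 0.385, 0.285, 0.405, 0.3], [449.0, 331.0, 0.449, 0.242, 0.468, 0.258, 0.485, 0.273], [439.0, 314.0, 0.436, 0.198, 0.456, 0.216, 0.474, 0.232]]
side 4501.5
[[284.0, 164.0, 0.632, 0.302, 0.623, 0.273, 0.615, 0.246], [283.0, 219.0, 0.558, 0.106, 0.551, 0.081, 0.545, 0.059], [191.0, 218.0, 0.347, 0.2, 0.345, 0.173, 0.344, 0.148], [187.0, 204.0, 0.349, 0.253, 0.347, 0.225, 0.346, 0.199], [188.0, 189.0, 0.364, 0.308, 0.362, 0.278, 0.361, 0.251], [202.0, 160.0, 0.428, 0.409, 0.424, 0.377, 0.421, 0.347], [223.0, 147.0, 0.497, 0.441, 0.492, 0.408, 0.487, 0.377], [243.0, 143.0, 0.555, 0.436, 0.548, 0.403, 0.542, 0.373]]
```

View pics/crop1.png

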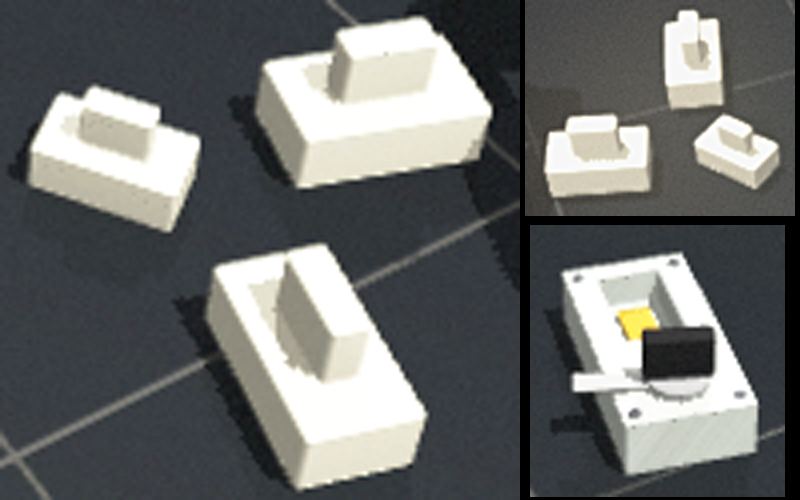

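The crop shows a small look-alike at left (403,324), and two large ones at (468,310) and (453,376). The housing recess holds the yellow pad and its black latch bar sits at (333,241). I'll measure edge lengths next.

```bash
python3 - <<'E'
from h import *
s=load('scene0')
P=lambda l:np.array(l)/4+[375-.375,285-.375]
for n,l in(('right',[(258,112),(300,186),(487,162)]),('front',[(207,312),(303,489),(412,466)]),('small',[(28,185),(170,231),(196,172)])):
    w=ray(s,P(l),0)[:,:2]; e=np.diff(w,axis=0); print(n,w.round(4).tolist(),np.linalg.norm(e,axis=1).round(4),np.degrees(np.arctan2(e[:,1],e[:,0])).round(1))
for n,l in(('right',[(262,66),(300,143),(490,110)]),('front',[(214,267),(300,441),(425,411)])):
    w=ray(s,P(l),.026)[:,:2]; e=np.diff(w,axis=0); print(n,w.round(4).tolist(),np.linalg.norm(e,axis=1).round(4),np.degrees(np.arctan2(e[:,1],e[:,0])).round(1))
for n,l in(('right rib',[(335,38),(425,17),(438,48),(345,62)]),('front rib',[(287,262),(325,244),(367,326),(331,341)])):
    w=ray(s,P(l),.05)[:,:2]; e=np.diff(w,axis=0); print(n,w.round(4).tolist(),w.mean(0).round(4),np.linalg.norm(e,axis=1).round(4),np.degrees(np.arctan2(e[:,1],e[:,0])).round(1))
# housing top corners
Q=lambda l:(np.array(l)-[530,225])/3.4+[290-.35,205-.35]
w=ray(s,Q([(563,270),(683,253),(755,402),(626,428)]),.04)[:,:2]
e=np.diff(w,axis=0,append=w[:1]); print('housing',w.round(4).tolist(),w.mean(0).round(4),np.linalg.norm(e,axis=1).round(4),np.degrees(np.arctan2(e[:,1],e[:,0])).round(1))
E
```

```text
right [[0.4336, 0.1949], [0.4478, 0.2424], [0.3605, 0.2741]] [0.0495 0.0929] [ 73.4 160. ]
front [[0.5329, 0.2799], [0.5561, 0.3709], [0.5098, 0.3843]] [0.0939 0.0482] [ 75.7 163.9]
small [[0.5587, 0.1791], [0.5181, 0.2345], [0.4847, 0.2114]] [0.0687 0.0406] [ 126.2 -145.2]
right [[0.4316, 0.1899], [0.4493, 0.2383], [0.3576, 0.2657]] [0.0515 0.0958] [ 69.9 163.4]
front [[0.5307, 0.2771], [0.5576, 0.3649], [0.5038, 0.3786]] [0.0919 0.0555] [ 73.  165.8]
right rib [[0.4082, 0.2097], [0.3611, 0.2197], [0.3707, 0.2387], [0.415, 0.2245]] [0.3888 0.2232] [0.0482 0.0213 0.0466] [168.   63.  -17.9]
front rib [[0.5177, 0.3046], [0.4972, 0.3049], [0.5115, 0.3468], [0.5294, 0.3455]] [0.514  0.3255] [0.0205 0.0443 0.018 ] [179.3  71.2  -4.3]
housing [[0.5474, -0.1746], [0.4659, -0.1515], [0.5099, 0.0096], [0.5914, -0.0081]] [ 0.5287 -0.0811] [0.0846 0.167  0.0833 0.1722] [ 164.2   74.7  -12.3 -104.8]
```

The edges at slate level measure 49x93 and 48x94 mm for the two large ones. The small one is 41x69 mm, so it is the 40x70 target. It's centred near (0.522, 0.195) with its long axis at about 126°. The housing measures 84x168 as it should. I'll plan a close wrist look.

```bash
cat >> h.py <<'E'
def plan(pos,yaw,o=None):
    """delta (cm) and turn about tool z to reach pos with tool y at world angle yaw (deg), tool down"""
    o=o or robot.get_obs(); R=Ro.from_quat(o['tool_rot'])
    a=np.radians(yaw); Y=np.array([np.cos(a),np.sin(a),0]);Z=np.array([0,0,-1.]);T=Ro.from_matrix(np.c_[np.cross(Y,Z),Y,Z])
    print('pos',o['position'].round(4),'t',round(o['time'],2),'delta cm',(R.inv().apply(np.array(pos)-o['position'])*100).round(2),'turn',(R.inv()*T).as_rotvec().round(4),'q',o['q'].round(2))
E
python3 - <<'E'
from h import *
plan((.522,.195,.2),35.8)
c=load('wrist0');print(c['R'].round(3)); R=Ro.from_quat(robot.get_obs()['tool_rot']).as_matrix(); print((c['R']@R).round(3))
E
```

```text
pos [0.2407 0.5763 0.2405] t 0.15 delta cm [-40.66 -24.32   4.08] turn [-1.600e-03  2.000e-04  5.502e-01] q [ 1.    0.53  1.43 -0.    1.18 -0.18]
[[ 0.386  0.923 -0.002]
 [ 0.889 -0.371  0.269]
 [ 0.247 -0.106 -0.963]]
[[-0.     1.     0.001]
 [-0.963 -0.    -0.269]
 [-0.269 -0.001  0.963]]
```

Call:
play_rows:
  gripper: [-1,-1,-1,-1,-1,-1,-1,-1,-1,-1,-1]
  delta_pos:
    - [-5,-3,0]
    - [-10,-6,1]
    - [-15,-9,1]
    - [-20,-12,2]
    - [-25,-15,2]
    - [-30,-18,3]
    - [-35,-21,3]
    - [-40.7,-24.3,4]
    - [-40.7,-24.3,4]
    - [-40.7,-24.3,4]
    - [-40.7,-24.3,4]
  turn:
    - [0,0,0.05]
    - [0,0,0.12]
    - [0,0,0.2]
    - [0,0,0.3]
    - [0,0,0.4]
    - [0,0,0.48]
    - [0,0,0.55]
    - [0,0,0.55]
    - [0,0,0.55]
    - [0,0,0.55]
    - [0,0,0.55]

```text
time: 1.52
position: [0.5215, 0.1968, 0.2012]
tool_rot: [0.455, 0.891, -0.0, -0.001]
ft_force: [-0.1, 0.3, -0.5]
grip_width: 0.0871
grip_force: 0.0
```

```bash
python3 - <<'E'
from h import *
c=snap('wrist','w1'); plan((.522,.195,.2),35.8); print(proj(c,[[.522,.195,0.05]]))
E
```

```text
pos [0.5216 0.1969 0.2014] t 1.57 delta cm [-0.18 -0.08  0.14] turn [-0.0004 -0.0005  0.0024] q [ 0.16  0.49  1.64  0.    1.01 -0.47]
[[320.98724708 238.98456779]]
```

View pics/w1.png

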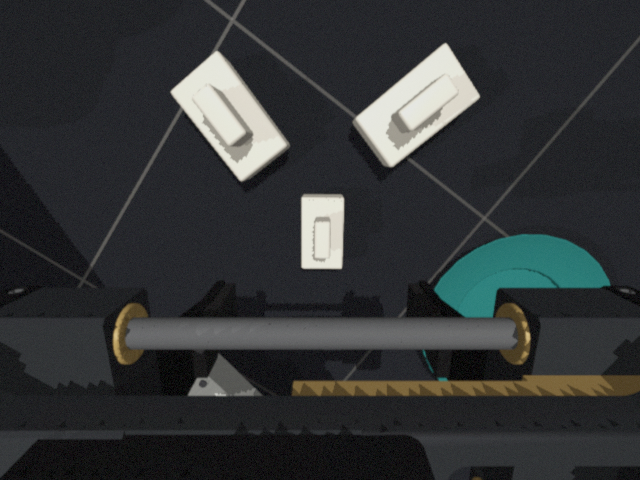

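```bash
python3 - <<'E'
from h import *
c=load('w1')
def show(n,l,z):
    w=ray(c,l,z)[:,:2]; e=np.diff(w,axis=0,append=w[:1]); print(n,w.mean(0).round(4),np.linalg.norm(e,axis=1).round(4),np.degrees(np.arctan2(e[:,1],e[:,0])).round(1))
g=c['color'].min(2); m=np.zeros(g.shape,np.uint8)
m[185:280,290:355]=g[185:280,290:355]>100
k=max(cv2.findContours(m,0,2)[0],key=cv2.contourArea); print(cv2.minAreaRect(k),cv2.approxPolyDP(cv2.convexHull(k),2,True)[:,0].tolist())
show('small@26',[(302,195),(343,195),(342,269),(302,269)],.026)
show('small@0',[(302,195),(343,195),(342,269),(302,269)],.0)
show('rib',[(315,220),(330,220),(329,259),(313,259)],.05)
show('big@26',[(217,53),(288,145),(243,180),(172,93)],.026)
a=cv2.resize(c['color'][180:285,280:365],None,fx=5,fy=5,interpolation=cv2.INTER_CUBIC)
b=cv2.resize(c['color'][30:190,160:300],None,fx=2.5,fy=2.5,interpolation=cv2.INTER_CUBIC)
W=np.zeros((530,800,3),np.uint8);W[:525,:425]=a;W[:400,430:780]=b;cv2.imwrite('pics/crop2.png',W[:,:,::-1])
E
```

```text
((322.0, 231.0), (74.0, 42.0), 90.0) [[340, 194], [343, 197], [341, 268], [301, 267], [301, 197], [304, 194]]
small@26 [0.5231 0.1954] [0.0379 0.0722 0.0392 0.0722] [  35.9  -53.9 -144.1  125. ]
small@0 [0.5267 0.1905] [0.0409 0.0781 0.0424 0.0781] [  35.9  -53.9 -144.1  125. ]
rib [0.523  0.1948] [0.0131 0.0356 0.0144 0.0357] [  35.9  -55.2 -144.1  122.7]
big@26 [0.3988 0.2311] [0.0931 0.0519 0.0925 0.0513] [ -16.2 -107.9  163.4   72.7]
```

View pics/crop2.png

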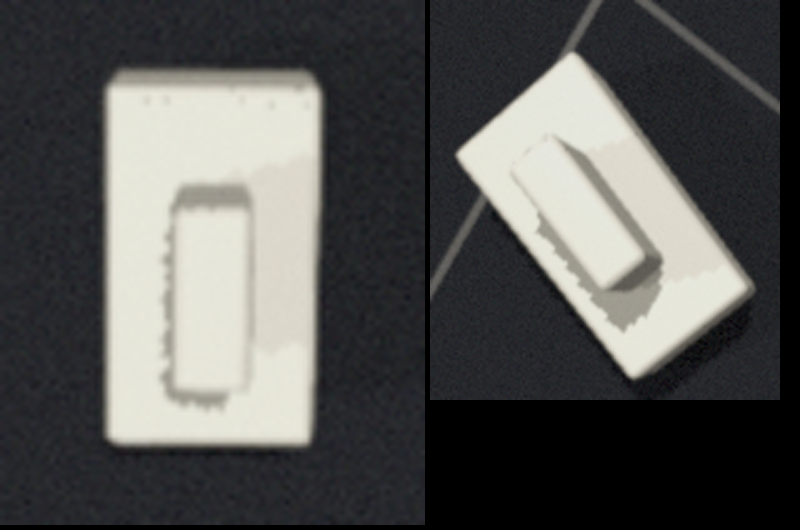

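The close crop confirms it: the block measures about 39x70 mm and the rib 14x35 mm at the right heights, while the neighbour is about 93x52. So I grip the small one.

```bash
python3 - <<'E'
from h import *
c=load('w1')
print(ray(c,[(280+211/5-.4,180+299/5-.4)],.05), ray(c,[(322.3-.4,233-.4)],.026))
plan((.523,.195,.049),35.7)
E
```

```text
[[0.52280449 0.19511457 0.05      ]] [[0.52256861 0.19563246 0.026     ]]
pos [0.5216 0.1969 0.2014] t 1.57 delta cm [-2.400e-01  1.000e-02  1.524e+01] turn [-0.0004 -0.0005  0.0041] q [ 0.16  0.49  1.64  0.    1.01 -0.47]
```

Call:
play_rows:
  gripper: [-1,-1,-1,-1,-1,-1,1,1,1,1,1,1]
  delta_pos:
    - [-0.2,0,4]
    - [-0.2,0,8]
    - [-0.2,0,12]
    - [-0.2,0,14.5]
    - [-0.2,0,15.2]
    - [-0.2,0,15.2]
    - [-0.2,0,15.2]
    - [-0.2,0,15.2]
    - [-0.2,0,15.2]
    - [-0.2,0,15.2]
    - [-0.2,0,15.2]
    - [-0.2,0,15.2]
  turn:
    - [0,0,0]
    - [0,0,0]
    - [0,0,0]
    - [0,0,0]
    - [0,0,0]
    - [0,0,0]
    - [0,0,0]
    - [0,0,0]
    - [0,0,0]
    - [0,0,0]
    - [0,0,0]
    - [0,0,0]
  squeeze: 35

```text
time: 3.08
position: [0.5239, 0.1939, 0.0492]
tool_rot: [0.455, 0.89, -0.0, -0.0]
ft_force: [0.1, 0.5, -0.5]
grip_width: 0.0349
grip_force: 0.0
```

Call:
play_rows:
  gripper: [1,1,1,1,1,1,1,1,1]
  delta_pos:
    - [0,0,0]
    - [0,0,0]
    - [0,0,0]
    - [0,0,0]
    - [0,0,0]
    - [0,0,-3]
    - [0,0,-7]
    - [0,0,-11]
    - [0,0,-15]
  turn:
    - [0,0,0]
    - [0,0,0]
    - [0,0,0]
    - [0,0,0]
    - [0,0,0]
    - [0,0,0]
    - [0,0,0]
    - [0,0,0]
    - [0,0,0]

```text
time: 4.2
position: [0.5233, 0.1938, 0.2002]
tool_rot: [0.455, 0.89, -0.0, -0.0]
ft_force: [-0.0, -0.1, -0.9]
grip_width: 0.0134
grip_force: 35.0
```

Call:
play_rows:
  gripper: [1,1,1,1,1,1,1,1,1,1,1,1]
  delta_pos:
    - [-3,-2.5,0]
    - [-7,-6,0]
    - [-11,-9,0]
    - [-15,-12,0]
    - [-19,-15.5,0]
    - [-23,-19,0]
    - [-27,-22,0]
    - [-30.3,-24.9,0]
    - [-30.3,-24.9,0]
    - [-30.3,-24.9,0]
    - [-30.3,-24.9,0]
    - [-30.3,-24.9,0]
  turn:
    - [0,0,0.09]
    - [0,0,0.21]
    - [0,0,0.33]
    - [0,0,0.45]
    - [0,0,0.57]
    - [0,0,0.69]
    - [0,0,0.81]
    - [0,0,0.887]
    - [0,0,0.887]
    - [0,0,0.887]
    - [0,0,0.887]
    - [0,0,0.887]

```text
time: 5.7
position: [0.4993, -0.1962, 0.1993]
tool_rot: [0.793, 0.609, -0.0, -0.0]
ft_force: [0.3, -0.1, -1.3]
grip_width: 0.014
grip_force: 35.0
```

```bash
python3 - <<'E'
from h import *
c=snap('wrist','w2'); s=snap('side','s2'); plan((.5194,-.1159,.1),-15.2)
E
```

```text
pos [ 0.4994 -0.1966  0.1993] t 5.8 delta cm [ 8.31 -0.15  9.93] turn [-0.     -0.0001  0.0048] q [-0.58  0.47  1.7   0.    0.98 -0.32]
```

View pics/w2.png

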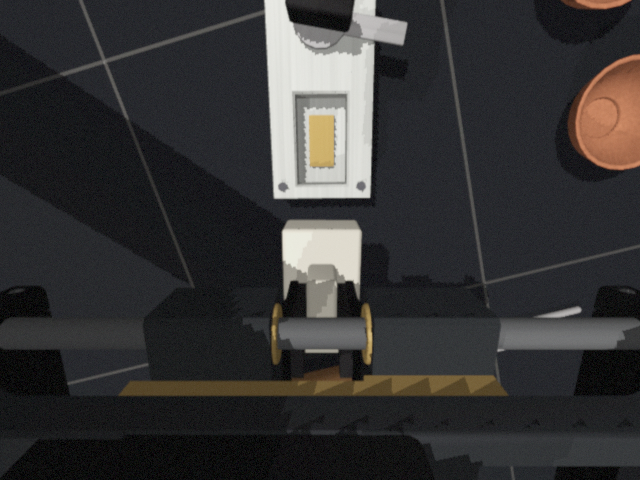

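The wrist picture shows the housing's near part: the recess rim at about (293–349, 91–185), the yellow pad at (322,141), and screw heads at (283,187) and (361,186). The held cartridge is square in the fingers at (322,290). I'll fit the edges.

```bash
python3 - <<'E'
from h import *
c=load('w2'); g=c['color'].astype(int).min(2)
f=lambda v,k:(lambda x:x)(v)
L,Rr,B=[],[],[]
for y in range(90,180,3):
    r=g[y]; d=np.diff(r.astype(float))
    L.append((255+np.argmax(d[255:290])+.5,y)); Rr.append((355+np.argmin(d[355:392])+.5,y))
for x in range(290,356,3):
    d=np.diff(g[:,x].astype(float)); B.append((x,192+np.argmin(d[192:206])+.5))
def line(p,z=.04):
    w=ray(c,p,z)[:,:2]; vx,vy,x,y=cv2.fitLine(w.astype(np.float32),cv2.DIST_HUBER,0,1e-4,1e-4).ravel(); return np.array([x,y]),np.array([vx,vy])
ang=[]
res={}
for n,p in(('L',L),('R',Rr),('B',B)):
    q,v=line(p); res[n]=(q,v); a=np.degrees(np.arctan2(v[1],v[0]))%180; print(n,p[0],p[-1],q.round(4),a.round(2))
aL=[np.degrees(np.arctan2(res[k][1][1],res[k][1][0]))%180 for k in'LR']; th=np.radians(np.mean(aL)); y=np.array([np.cos(th),np.sin(th)]); x=np.array([y[1],-y[0]])
l,r,b=res['L'][0]@x,res['R'][0]@x,res['B'][0]@y
print('width',r-l,'theta',np.degrees(th)); ctr=(l+r)/2*x+(b+.084)*y; seat=(l+r)/2*x+(b+.048)*y
print('centre',ctr,'seat',seat)
hsv=cv2.cvtColor(c['color'],cv2.COLOR_RGB2HSV); m=cv2.inRange(hsv,(15,110,90),(35,255,255)); m[:100]=0;m[180:]=0;m[:,:295]=0;m[:,350:]=0
k=max(cv2.findContours(m,0,2)[0],key=cv2.contourArea); bx=cv2.boxPoints(cv2.minAreaRect(k)); w=ray(c,bx,.02)[:,:2]; print('pad',w.mean(0),np.linalg.norm(np.diff(w,axis=0),axis=1))
w=ray(c,[(294,92),(348,92),(348.5,185),(295,185)],.04)[:,:2]; print('rim',w.mean(0),np.linalg.norm(np.diff(w,axis=0),axis=1))
w=ray(c,[(283,187),(361,186)],.042)[:,:2]; print('screws',w.tolist(), 'mid in housing frame',(w.mean(0)-ctr)@x,(w.mean(0)-ctr)@y)
# held cartridge: shoulder top front edge at height TCPz-0.049+0.026
o=robot.get_obs(); z=o['position'][2]-.023
C=ray(c,[(283,230),(361,230)],z)[:,:2]; print('held top front corners',C, 'rel TCP along y,x:',(C.mean(0)-o['position'][:2])@y,(C.mean(0)-o['position'][:2])@x,'width',np.linalg.norm(C[1]-C[0]))
E
```

```text
L (np.float64(267.5), 90) (np.float64(272.5), 177) [ 0.4792 -0.1045] 75.44
R (np.float64(372.5), 90) (np.float64(370.5), 177) [ 0.5637 -0.1172] 75.74
B (290, np.float64(198.5)) (353, np.float64(197.5)) [ 0.5128 -0.1653] 166.31
width 0.08503866 theta 75.58924
centre [ 0.5287227 -0.0826556] seat [ 0.5197633  -0.11752291]
pad [ 0.51998157 -0.11711264] [0.04202957 0.01938186 0.04202901]
rim [ 0.52035245 -0.11706023] [0.04386339 0.0747047  0.04657068]
screws [[0.47822650668537214, -0.14605992763051784], [0.5437006747556256, -0.16260865939783606]] mid in housing frame 0.0006384501695982647 -0.07384316578676181
held top front corners [[ 0.48991824 -0.15716241]
 [ 0.52736651 -0.16713387]] rel TCP along y,x: 0.03566783143383096 0.0003499263331252032 width 0.03875310233349715
```

```bash
python3 - <<'E'
from h import *
plan((.5194,-.118,.096),-14.4)
E
```

```text
pos [ 0.4994 -0.1966  0.1993] t 5.8 delta cm [ 8.11 -0.09 10.33] turn [-0.     -0.0001 -0.0092] q [-0.58  0.47  1.7   0.    0.98 -0.32]
```

Call:
play_rows:
  gripper: [1,1,1,1,1,1,1]
  delta_pos:
    - [3,0,0]
    - [6.5,-0.1,2]
    - [8.1,-0.1,5]
    - [8.1,-0.1,8.5]
    - [8.1,-0.1,10.3]
    - [8.1,-0.1,10.3]
    - [8.1,-0.1,10.3]
  turn:
    - [0,0,-0.009]
    - [0,0,-0.009]
    - [0,0,-0.009]
    - [0,0,-0.009]
    - [0,0,-0.009]
    - [0,0,-0.009]
    - [0,0,-0.009]

```text
time: 6.68
position: [0.5199, -0.1191, 0.0969]
tool_rot: [0.791, 0.612, 0.0, 0.001]
ft_force: [0.3, -0.3, -1.8]
grip_width: 0.0139
grip_force: 35.0
```

```bash
python3 - <<'E'
from h import *
plan((.5194,-.118,.063),-14.4); print(robot.get_obs()['ft_force'])
c=snap('wrist','w3')
E
```

```text
pos [ 0.5199 -0.1191  0.0969] t 6.67 delta cm [ 0.09 -0.08  3.39] turn [ 0.0013  0.0003 -0.0014] q [-0.43  0.62  1.78 -0.    0.73 -0.18]
[ 0.25929634 -0.3071563  -1.76389246]
```

View pics/w3.png

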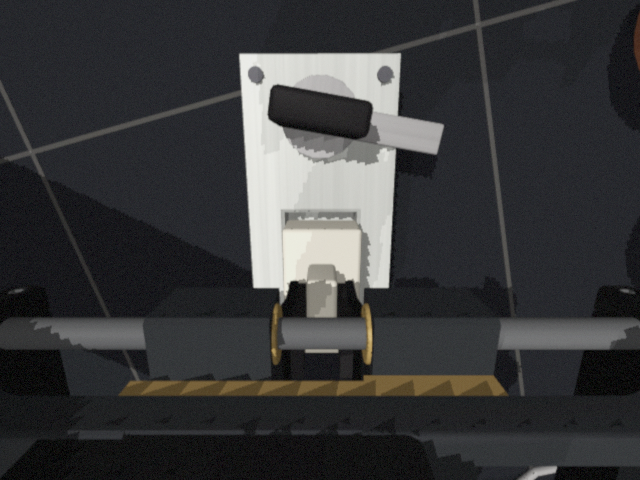

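The picture shows the cartridge just above the recess, with the recess far rim at y≈211 (x 283–358). The latch bar centre is near (320,110) and the tongue end near (441,138), tilted a little clockwise. I'll check the alignment and the latch angle.

```bash
python3 - <<'E'
from h import *
c=load('w3'); p=robot.get_obs()['position']; th=np.radians(75.6); y=np.array([np.cos(th),np.sin(th)]); x=np.array([y[1],-y[0]])
g=c['color'].astype(int).min(2)
d=lambda a:np.diff(a.astype(float))
L=np.mean([ray(c,[(235+np.argmax(d(g[v])[235:262])+.5,v)],.04)[0,:2]@x for v in range(150,205,5)])
R=np.mean([ray(c,[(380+np.argmin(d(g[v])[380:405])+.5,v)],.04)[0,:2]@x for v in range(165,205,5)])
T=np.mean([ray(c,[(u,45+np.argmax(d(g[:,u])[45:65])+.5)],.04)[0,:2]@y for u in range(260,380,10)])
Lv=[[235+np.argmax(d(g[v])[235:262])+.5,v] for v in range(100,260,10)];w=ray(c,Lv,.04);v=np.polyfit(w[:,1],w[:,0],1);print('angle L',np.degrees(np.arctan2(1,v[0])))
Rv=[[380+np.argmin(d(g[v])[380:405])+.5,v] for v in range(165,260,10)];w=ray(c,Rv,.04);v=np.polyfit(w[:,1],w[:,0],1);print('angle R',np.degrees(np.arctan2(1,v[0])))
print('width',R-L,'axis x',(L+R)/2,'TCP x',p[:2]@x,'housing centre y',T-.084,'seat y',T-.12,'TCP y',p[:2]@y)
C=ray(c,[(283,230),(361,230)],p[2]-.023)[:,:2].mean(0); print('held front edge: x',C@x,'centre y',C@y-.035)
# rim far edge
E=ray(c,[(283,210),(358,210)],.04)[:,:2]; print('rim far y -> seat',E.mean(0)@y-.0385,'x',E.mean(0)@x)
ctr=(L+R)/2*x+(T-.084)*y; ax=ctr+.052*y; print('seat',(ctr-.036*y).round(4),'latch axis',ax.round(4))
disc=ray(c,[(319,117)],.048)[0,:2]; print('disc',disc)
tip=ray(c,[(444,124),(438,155)],.046)[:,:2]; t=tip.mean(0)-ax; print('tip r',np.linalg.norm(t),'width',np.linalg.norm(tip[1]-tip[0]),'angle cw from +x',75.6-90-np.degrees(np.arctan2(t[1],t[0])))
e=ray(c,[(370,99),(372,115)],.08)[:,:2]
b=ray(c,[(276,85),(368,99)],.08)[:,:2]; t=b[1]-b[0]; print('bar len',np.linalg.norm(t),'cw',75.6-90-np.degrees(np.arctan2(t[1],t[0])))
E
```

```text
angle L 75.66584611987265
angle R 75.43815112934901
width 0.0849082547048493 axis x 0.5326361615050428 TCP x 0.5334421483729795 housing centre y 0.05264895356011633 seat y 0.016648953560116336 TCP y 0.01382572380325904
held front edge: x 0.5336131511748661 centre y 0.014282971546661458
rim far y -> seat 0.015073525149147456 x 0.5328609744805365
seat [ 0.52   -0.1163] latch axis [ 0.5419 -0.0311]
disc [ 0.54139283 -0.03135992]
tip r 0.06656296330521047 width 0.01611820716652806 angle cw from +x 10.239131877994833
bar len 0.04007633086583787 cw 8.066760491281801
```

Call:
play_rows:
  gripper: [1,1,1,1,1,1,1,1]
  delta_pos:
    - [0.14,-0.09,0]
    - [0.14,-0.09,0]
    - [0.14,-0.09,0.6]
    - [0.14,-0.09,1.1]
    - [0.14,-0.09,1.6]
    - [0.14,-0.09,2.1]
    - [0.14,-0.09,2.5]
    - [0.14,-0.09,2.5]
  turn:
    - [0,0,0]
    - [0,0,0]
    - [0,0,0]
    - [0,0,0]
    - [0,0,0]
    - [0,0,0]
    - [0,0,0]
    - [0,0,0]

```text
time: 7.72
position: [0.5187, -0.1174, 0.0709]
tool_rot: [0.791, 0.612, -0.0, -0.0]
ft_force: [0.3, 0.5, -2.3]
grip_width: 0.0138
grip_force: 35.0
```

Call:
play_rows:
  gripper: [1,1,1,1,1,1]
  delta_pos:
    - [0,0,0.2]
    - [0,0,0.4]
    - [0,0,0.6]
    - [0,0,0.8]
    - [0,0,0.9]
    - [0,0,0.9]
  turn:
    - [0,0,0]
    - [0,0,0]
    - [0,0,0]
    - [0,0,0]
    - [0,0,0]
    - [0,0,0]

```text
time: 8.48
position: [0.519, -0.1175, 0.0631]
tool_rot: [0.791, 0.612, 0.0, 0.0]
ft_force: [-1.3, -0.4, 11.2]
grip_width: 0.0137
grip_force: 35.0
```

Call:
play_rows:
  gripper: [1,1,1]
  delta_pos:
    - [0,0,0.1]
    - [0,0,0.15]
    - [0,0,0.15]
  turn:
    - [0,0,0]
    - [0,0,0]
    - [0,0,0]

```text
time: 8.85
position: [0.5189, -0.1175, 0.063]
tool_rot: [0.791, 0.612, 0.0, 0.001]
ft_force: [-4.4, 1.0, 21.7]
grip_width: 0.0138
grip_force: 35.0
```

Call:
play_rows:
  gripper: [1,-0.5,-0.5,-0.5,-0.5,-0.5,-0.5,-0.5,-0.5]
  delta_pos:
    - [0,0,-0.15]
    - [0,0,-0.15]
    - [0,0,-0.15]
    - [0,0,-0.15]
    - [0,0,-0.15]
    - [0,0,-3]
    - [0,0,-7]
    - [0,0,-10]
    - [0,0,-10]
  turn:
    - [0,0,0]
    - [0,0,0]
    - [0,0,0]
    - [0,0,0]
    - [0,0,0]
    - [0,0,0]
    - [0,0,0]
    - [0,0,0]
    - [0,0,0]

```text
time: 9.98
position: [0.5203, -0.118, 0.1629]
tool_rot: [0.791, 0.612, 0.001, 0.002]
ft_force: [0.5, -0.4, 0.2]
grip_width: 0.0649
grip_force: 0.0
```

```bash
python3 - <<'E'
from h import *
c=snap('wrist','w4'); plan((.5417,-.0312,.17),64.8);plan((.5417,-.0312,.17),65.6-180)
E
```

```text
pos [ 0.5192 -0.1176  0.1614] t 10.03 delta cm [ 8.93  0.02 -0.86] turn [ 0.0015  0.0018 -1.3839] q [-0.43  0.52  1.74 -0.    0.88 -0.18]
pos [ 0.5192 -0.1176  0.1614] t 10.03 delta cm [ 8.93  0.02 -0.86] turn [ 1.9000e-03 -1.5000e-03  1.7437e+00] q [-0.43  0.52  1.74 -0.    0.88 -0.18]
```

View pics/w4.png

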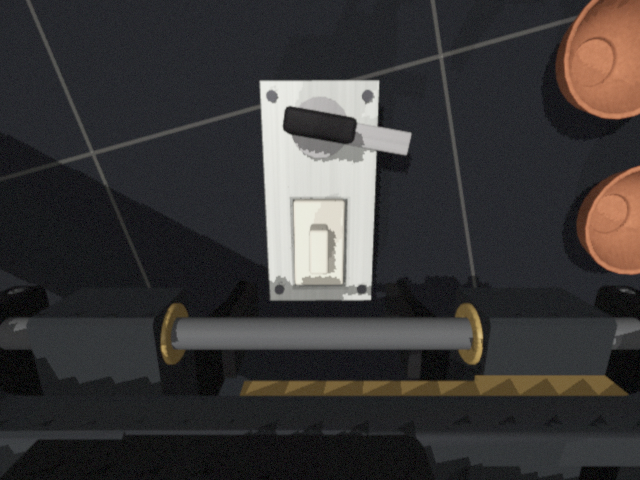

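The picture shows the cartridge sitting flush in the recess at (319,243), and the latch bar at (320,125). Next I move over the latch with the fingers turned across the bar.

Call:
play_rows:
  gripper: [-0.5,-0.5,-0.5,-0.5,-0.5,-0.5,-0.5,-0.5,-0.5,-0.5,-0.5,-0.5]
  delta_pos:
    - [1,0,-0.8]
    - [2,0,-0.8]
    - [3,0,-0.8]
    - [4,0,-0.8]
    - [5,0,-0.8]
    - [6,0,-0.8]
    - [7,0,-0.8]
    - [8,0,-0.8]
    - [8.9,0,-0.8]
    - [8.9,0,-0.8]
    - [8.9,0,-0.8]
    - [8.9,0,-0.8]
  turn:
    - [0,0,-0.16]
    - [0,0,-0.32]
    - [0,0,-0.48]
    - [0,0,-0.64]
    - [0,0,-0.8]
    - [0,0,-0.96]
    - [0,0,-1.12]
    - [0,0,-1.28]
    - [0,0,-1.39]
    - [0,0,-1.39]
    - [0,0,-1.39]
    - [0,0,-1.39]

```text
time: 11.52
position: [0.5408, -0.0316, 0.1683]
tool_rot: [0.216, 0.976, -0.0, -0.0]
ft_force: [0.9, -0.5, 0.4]
grip_width: 0.065
grip_force: 0.0
```

```bash
python3 - <<'E'
from h import *
plan((.5417,-.0316,.0705),65.6)
c=snap('wrist','w5'); hsv=cv2.cvtColor(c['color'],cv2.COLOR_RGB2HSV)
print(proj(c,[[.5417,-.0316,.08]]),proj(c,[[.5417,-.0316,.07]]))
cv2.imwrite('pics/w5.png',c['color'][:,:,::-1])
E
```

```text
pos [ 0.5408 -0.0316  0.1683] t 11.53 delta cm [-0.09  0.04  9.78] turn [-0.0002 -0.0008 -0.0093] q [-0.26  0.52  1.71 -0.    0.91 -1.4 ]
[[322.2745815  259.89930643]] [[322.24284536 255.76624483]]
```

View pics/w5.png

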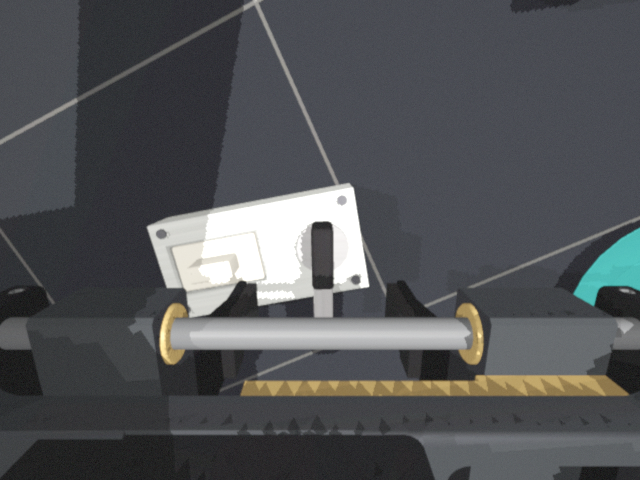

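The bar stands vertical at (322,255), just where the axis projects, so the fingers straddle it squarely.

Call:
play_rows:
  gripper: [-0.5,-0.5,-0.5,-0.5,-0.5,1,1,1,1,1,1,1]
  delta_pos:
    - [-0.1,0,3]
    - [-0.1,0,6]
    - [-0.1,0,8.5]
    - [-0.1,0,9.7]
    - [-0.1,0,9.7]
    - [-0.1,0,9.7]
    - [-0.1,0,9.7]
    - [-0.1,0,9.7]
    - [-0.1,0,9.7]
    - [-0.1,0,9.7]
    - [-0.1,0,9.7]
    - [-0.1,0,9.7]
  turn:
    - [0,0,0]
    - [0,0,0]
    - [0,0,0]
    - [0,0,0]
    - [0,0,0]
    - [0,0,0]
    - [0,0,0]
    - [0,0,0]
    - [0,0,0]
    - [0,0,0]
    - [0,0,0]
    - [0,0,0]
  squeeze: 35

```text
time: 13.08
position: [0.5421, -0.0315, 0.0718]
tool_rot: [0.215, 0.977, 0.0, 0.0]
ft_force: [0.7, 1.8, 1.6]
grip_width: 0.0156
grip_force: 35.0
```

Gripped at 15.6 mm with little side force. Turning clockwise.

Call:
play_rows:
  gripper: [1,1,1,1,1,1,1,1,1,1,1,1]
  delta_pos:
    - [0,0,0]
    - [0,0,0]
    - [0,0,0]
    - [0,0,0]
    - [0,0,0]
    - [0,0,0]
    - [0,0,0]
    - [0,0,0]
    - [0,0,0]
    - [0,0,0]
    - [0,0,0]
    - [0,0,0]
  turn:
    - [0,0,0.12]
    - [0,0,0.24]
    - [0,0,0.36]
    - [0,0,0.48]
    - [0,0,0.6]
    - [0,0,0.72]
    - [0,0,0.84]
    - [0,0,0.96]
    - [0,0,1.08]
    - [0,0,1.2]
    - [0,0,1.32]
    - [0,0,1.37]

```text
time: 14.58
position: [0.542, -0.0316, 0.0718]
tool_rot: [0.785, 0.619, 0.0, -0.0]
ft_force: [0.3, 1.4, 0.5]
grip_width: 0.0159
grip_force: 35.0
```

```bash
python3 - <<'E'
from h import *
o=robot.get_obs(); plan(o['position'],-14.4); print(o['moment'],o['ft_force'])
E
```

```text
pos [ 0.542  -0.0316  0.0718] t 14.57 delta cm [0. 0. 0.] turn [-0.0001 -0.0002  0.0155] q [-0.26  0.68  1.77  0.    0.69 -0.03]
[-0.01163757  0.06631067 -0.11521555] [0.32116803 1.39445266 0.52166228]
```

Call:
play_rows:
  gripper: [-0.5,-0.5,-0.5,-0.5,-0.5,-0.5,-0.5,-0.5,-0.5,-0.5,-0.5]
  delta_pos:
    - [0,0,0]
    - [0,0,0]
    - [0,0,0]
    - [0,0,0]
    - [0,0,0]
    - [0,0,-3]
    - [0,0,-7]
    - [0,0,-10]
    - [-5,0,-12]
    - [-10,0,-12]
    - [-12,0,-12]
  turn:
    - [0,0,0]
    - [0,0,0]
    - [0,0,0]
    - [0,0,0]
    - [0,0,0]
    - [0,0,0]
    - [0,0,0]
    - [0,0,0]
    - [0,0,0]
    - [0,0,0]
    - [0,0,0]

```text
time: 15.95
position: [0.514, -0.1506, 0.1922]
tool_rot: [0.785, 0.619, 0.0, 0.001]
ft_force: [-0.2, -0.7, 0.3]
grip_width: 0.0654
grip_force: 0.0
```

```bash
python3 - <<'E'
from h import *
c=snap('wrist','w6'); s=snap('scene','s6')
W=np.zeros((480,800,3),np.uint8); W[:,:400]=c['color'][:,120:520]; W[:,400:]=s['color'][:,100:500]; cv2.imwrite('pics/fin.png',W[:,:,::-1]); print(robot.get_obs()['ft_force'])
E
```

```text
[ 0.33502455 -0.23588801  0.54689083]
```

View pics/fin.png

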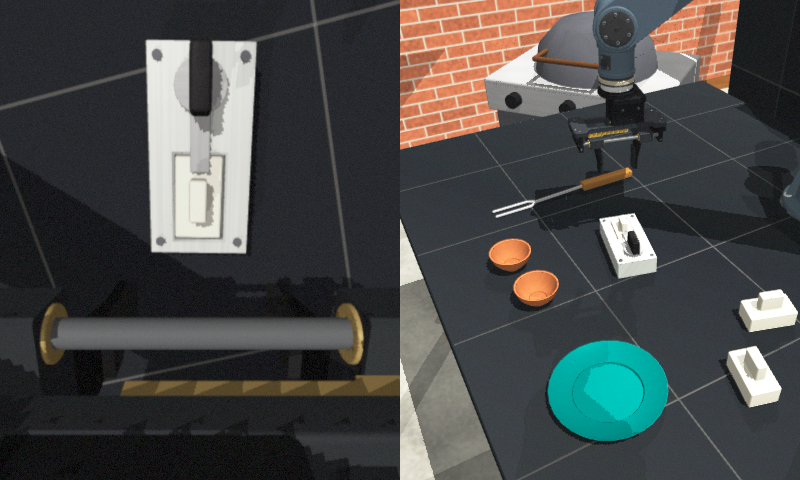

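The tongue at (200,150) lies over the cartridge's end, the bar points along the housing, and the cartridge is flush. Nothing else has moved and the gripper is clear, so I'm handing in.

```bash
python3 -c "
from rig import robot
print(robot.hand_in())"
```

```text
the job is handed in; nothing more can be done
None
```

I pressed the 40 x 70 mm cartridge fully home, flush with the housing, then turned the latch clockwise past its detent so its tongue lies over the cartridge's end, let go and handed the job in at about 16 s; the plate, both bowls and the fork were not disturbed.

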